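# Square brush tin upside down onto the drying peg

## Task

The square metal brush tin standing open side up on the table has been rinsed: turn it upside down and put it over the wooden peg of the drying rail, so that its rim sits flat all the way down on the peg's round foot, and let go of it. The peg is clamped somewhere along the rail, so find it by eye or by feel, and set the tin down gently without forcing it against the peg or rail. Leave the other things on the table where they are.

Things in the scene. Friction and masses are not known exactly. Their poses are not given: they have to be found in the camera images.
- tin_mid (a point): Centre, half-way up, of the square tin: plain bare metal, 54 x 54 mm outside, 84 mm tall, walls and bottom 3 mm (inside 48 x 48 mm, 81 mm deep), about 160 g. z axis: from closed bottom to open mouth (up at the start); x, y: square to its walls. The only square vessel; anything taller than 40 mm stands 120 mm or more away. It lies on a side wall without rolling, if it must be taken again.
- tin_rim (a point): Centre of the square tin's open mouth, 42 mm from the tin's centre along its z axis; same axes as the tin.
- rack: Drying rail: flat wooden board 100 mm (its x) by 240 mm (its y), 10 mm thick, screwed to the table, with a dark slot line along y at x = 0. Origin: centre of its underside, on the table; z up. It carries one upright peg.
- foot_level (a point): Middle of the rail, 22 mm above the table: the level of the top of the peg's round foot (72 mm across). Axes as the rail. The peg, an upright dowel 38 mm across, flat top edge bevelled 3 mm, rises from the foot to 82 mm above the table. It is clamped on the slot line anywhere from y = -45 to +45 mm; its place is not given. It stands fast. The tin has 5 mm play each way; keep below 60 N on it.
- can: Round open metal can, 60 mm across, 85 mm tall: leave alone. Origin under its centre.
- tape: Roll of paper tape lying flat, 84 mm across, 24 mm tall: leave alone. Origin under its centre.
- block: Cork sanding block 90 x 50 x 28 mm: leave alone. Origin under its centre.
- brush: Brush lying on the table: leave alone.
- glue: White glue bottle, 52 mm across, 110 mm tall: leave alone. Origin under its centre.
- mug: White mug, 80 mm across, 90 mm tall: leave alone. Origin under its centre.
- knife: Spatula lying on the table: leave alone.
Not all that is in view belongs to the job. What is shaped like the part that bears tin_mid but blue or red is not meant.

How it is judged:
By the outcome, as a careful person would: the job done as asked, in the order asked, and still so for the second after the job is handed in, with the robot touching nothing.
It also fails if it takes over 72 s, if anything falls off the work surface, if the arm or the gripper's body presses on something with over 40 N, if the wrist force passes 120 N, or if a joint passes its speed limit or range.

## Robot

A 6-joint arm with a two-finger parallel gripper is mounted at the origin on the work surface. World frame = base frame: x ahead of the robot, y to its left, z up, the work surface at z = 0. Lengths are in m, angles in rad, forces in N, time in s.
With the tool pointing down it reaches from about 0.425 to 1.125 m from the base axis. Payload 14.9 kg.
Tool frame: the origin (TCP) lies midway between the tips of the shut fingers; the grasp point (between the pads) lies 19 mm behind it; x points along the fingers, y is the direction in which the jaws open and shut, and the axes are right-handed (so a half turn about x gives the same grasp; the last joint's range is limited). The gripper opens to 91 mm and grips with 3 to 60 N. Pads are 32 mm wide; open, the fingers measure 118 mm over their backs; the gripper's body (76 mm by 178 mm) begins 60 mm behind the grasp point.
Start: joints at [1.201, 0.379, 1.734, -0, 1.028, -0.033], TCP at [0.231, 0.661, 0.214] pointing down, gripper open.
Joint ranges: [-2.77, 2.77], [-0.74, 2.19], [0, 2.66], [-1.06, 4.2], [0.31, 2.87], [-3.08, 3.08]. Speed limits (rad/s): [1.89, 1.89, 2.39, 3.14, 3.14, 3.14].

## Interface

Orientations are given as a unit quaternion [w, x, y, z].
In Python, from bench import bot gives the robot as it stands. The module is installed in compiled form; this text tells all that it offers.
- The arm moves only by the shell command python3 -m crank 'ROWS'. ROWS is JSON, a list of rows, each an object of numbers: "dx", "dy", "dz": the shift along the world's x, y, z in m; "rx", "ry", "rz": the turn, a rotation vector about the world's x, y, z in rad; "gripper": the opening, from -1 (shut) to 1 (fully open). A call has 1 to 20 rows; each row shifts and turns the commanded pose from where the row before left it; what a row does not reach is not made up. A row lasts 1/12 s, in which the tool goes at most 41.7 mm and 7.16 degrees, less where a joint would pass 70% of its speed; a pose out of reach is approached as far as the arm can. A call is refused whole if a number of a shift passes 0.0417 or a number of a turn 0.125, either way. A call with a gripper value outside its range is refused whole. The fingers move at their own pace and stop on an object; the grip force is fixed at half the most. Time passes only in rows, so rows that do not move let the fingers close. It gives the time, the measured TCP pose, the force and the opening at its end, in the units of the state.
- bot.observe(): the state, without advancing time (a new reading comes with each control period).
- bot.snapshot(name): name is "scene" or "top" or "wrist"; returns a dict with "pixels" (480x640x3 uint8, blue, green, red), "range_z" (480x640 float32, m along the optical axis (not along the pixel's ray), 0 where there is no reading), "fov_y" (degrees; the focal length in pixels is half the picture's height over the tangent of half this angle, whatever the lens; pixels are square), "cx", "cy" (the principal point, pixels), "k1" (the pictures are not rectified: a ray, as slopes to the right and down, at radius r is drawn at 1 + k1 r^2 times it, then the intrinsics apply), "view" (4x4, takes a point from world to camera coordinates). Camera axes: x right, y up, looking along -z (the intrinsics and any distortion apply to the point x, -y, -z); pixel columns grow to the right and rows downward; lengths in m; the calibration is good to about 2 mm. A picture is of the moment at which its call begins.
- bot.sign_off(): hands the job in, once; it reports no verdict.
The state is a dict: "time_s": time; "qpos": joint angles; "qvel": joint speeds; "tau": joint torques, N m; "eef_pos": TCP position; "tool_rot": TCP orientation; "wrist_force": force on the tool from outside, world axes, zero at the start; "torque": the same for the moment, N m; "grip_width": finger opening in m.
Only numpy, scipy, OpenCV 4.12 (cv2) and the standard library are available. Lean on these libraries where they do the work, as an engineer would, in place of code of your own. Each camera call takes 0.05 s, during which the arm holds its last target. There are 200 camera calls.

## Working session

There is one attempt and no reset: what is moved stays moved. The work goes in short steps, Python scripts to look and compute and a shell command to move; the robot and the scene stay as the last step left them, time stands still between calls to the robot, and variables do not carry over. Pictures are saved under pics/ and viewed, about 8 in all and at most 12, crops included, and the job is handed in when it is done.

```bash
mkdir -p pics; cat > h.py <<'E'
import numpy as np, cv2
from bench import bot
def snap(n,f=None):
    s=bot.snapshot(n)
    if f: cv2.imwrite('pics/'+f,s['pixels'])
    return s
def cloud(s):
    "world xyz for each pixel (480x640x3)"
    f=240/np.tan(np.radians(s['fov_y'])/2)
    v,u=np.mgrid[0:480,0:640].astype(float)
    K=np.array([[f,0,s['cx']],[0,f,s['cy']],[0,0,1]])
    p=np.stack([u,v],-1).reshape(-1,1,2)
    n=(p.reshape(-1,2)-[s['cx'],s['cy']])/f
    m=n.copy()
    for _ in range(20): m=n/(1+s['k1']*(m**2).sum(1,keepdims=True))
    z=s['range_z'].reshape(-1)
    c=np.stack([m[:,0]*z,-m[:,1]*z,-z,np.ones_like(z)],1)
    w=(c@np.linalg.inv(s['view']).T)[:,:3]
    w[z==0]=np.nan
    return w.reshape(480,640,3)
E
python3 - <<'E'
from h import *
for n in ('scene','top'):
    s=snap(n,n+'0.png'); np.savez(n+'0.npz',w=cloud(s),p=s['pixels'])
    print(n,np.linalg.inv(s['view']).round(3).tolist(),s['fov_y'],s['k1'])
print(bot.observe())
E
```

```text
scene [[-0.847, -0.375, 0.376, 1.037], [0.531, -0.573, 0.625, 0.796], [-0.019, 0.729, 0.684, 0.978], [0.0, 0.0, 0.0, 1.0]] 42.17235328782307 -0.00039236208585824466
top [[-0.004, 0.984, -0.178, 0.328], [-1.0, -0.007, -0.017, -0.026], [-0.018, 0.178, 0.984, 1.405], [0.0, 0.0, 0.0, 1.0]] 46.32085213928337 -0.01278375498885185
{'time_s': 0.1, 'qpos': array([ 1.20069426e+00,  3.79350539e-01,  1.73471808e+00, -1.25018619e-05,
        1.02850922e+00, -3.32914230e-02]), 'qvel': array([-0.00056935, -0.00046192, -0.00137343,  0.00146974,  0.00153447,
       -0.00017489]), 'tau': array([-2.34505744e-03, -7.65033960e+01, -4.35289621e+01,  6.51725871e-02,
        3.99174727e-02, -5.68979556e-05]), 'eef_pos': array([0.23120867, 0.66033663, 0.21335988]), 'tool_rot': array([ 0.69703778,  0.1181742 ,  0.69716993, -0.11885823]), 'wrist_force': array([-0.31962649, -0.45094375, -0.20439047]), 'torque': array([ 0.0390437 , -0.03103743,  0.03756859]), 'grip_width': 0.0909001727859189}
```

View pics/top0.png

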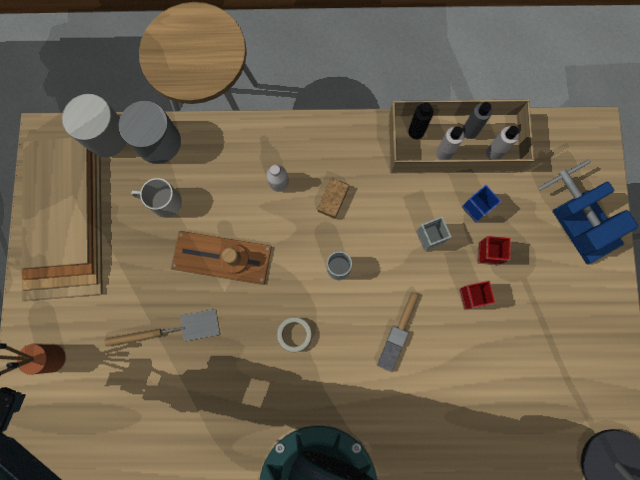

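View pics/scene0.png

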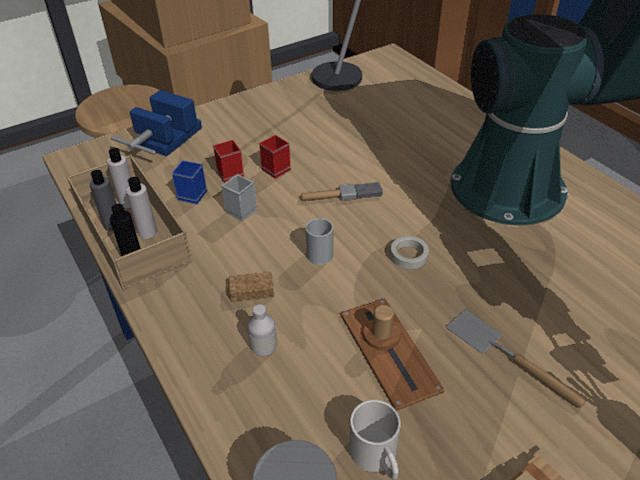

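The top view shows the bare-metal tin at about (434,233) and the peg on the rail at (233,257). The blue and red lookalikes are at (481,204), (494,250) and (477,295), and the can is at (339,265).

```bash
python3 - <<'E'
from h import *
T=np.load('top0.npz')['w'];S=np.load('scene0.npz')['w']
def reg(w,c,r,lo,hi):
    m=(np.hypot(w[...,0]-c[0],w[...,1]-c[1])<r)&(w[...,2]>lo)&(w[...,2]<hi); return w[m]
for n,(u,v) in dict(tin=(434,233),peg=(233,257),can=(339,265),tape=(283,335),block=(335,197),glue=(277,177),mug=(158,195),blue=(481,204),red=(494,250),red2=(477,295),railA=(180,235),railB=(270,245),railC=(175,268),railD=(262,282)).items(): print(n,T[v,u].round(3))
tc=T[233,434]
for nm,w in(('top',T),('scene',S)):
    p=reg(w,tc,.07,.076,.095); 
    if len(p)>5: print(nm,'tinrim',len(p),cv2.minAreaRect(p[:,:2].astype(np.float32)),p[:,2].mean())
    pc=T[257,233]
    p=reg(w,pc,.06,.076,.09); print(nm,'peg',len(p),cv2.minEnclosingCircle(p[:,:2].astype(np.float32)),p.mean(0))
    p=reg(w,pc,.1,.018,.027); print(nm,'foot',len(p),cv2.minEnclosingCircle(p[:,:2].astype(np.float32)),p[:,2].mean())
    p=reg(w,pc,.2,.006,.014); print(nm,'rail',len(p),cv2.minAreaRect(p[:,:2].astype(np.float32)),p[:,2].mean())
    p=w[np.abs(w[...,2])<.006];print('table z',p[:,2].mean())
E
```

```text
tin [ 0.609 -0.296  0.001]
peg [0.537 0.201 0.087]
can [ 0.528 -0.053  0.003]
tape [0.355 0.087 0.001]
block [ 0.699 -0.045  0.025]
glue [0.733 0.097 0.09 ]
mug [0.713 0.413 0.008]
blue [ 0.683 -0.418  0.006]
red [ 0.563 -0.443  0.009]
red2 [ 0.451 -0.396  0.003]
railA [0.606 0.35  0.014]
railB [ 0.582  0.122 -0.002]
railC [0.522 0.36  0.009]
railD [0.486 0.14  0.006]
top tinrim 179 ((0.5983186960220337, -0.28554201126098633), (0.055329643189907074, 0.05742437392473221), 21.982576370239258) 0.08307645032895888
top peg 188 ((0.543281078338623, 0.2106775939464569), 0.01930517889559269) [0.54283693 0.20998981 0.08221286]
top foot 341 ((0.5288887023925781, 0.19964724779129028), 0.07215188443660736) 0.022631520272170396
top rail 3121 ((0.536057710647583, 0.20444387197494507), (0.39393532276153564, 0.3765195906162262), 8.213834762573242) 0.009603702134219256
table z 0.0004106247563949346
scene tinrim 223 ((0.6000020503997803, -0.2840438783168793), (0.05931118503212929, 0.06289718300104141), 20.653512954711914) 0.08118793940710728
scene peg 259 ((0.5457156300544739, 0.21211694180965424), 0.019925737753510475) [0.54608703 0.21318795 0.08069615]
scene foot 516 ((0.5436714291572571, 0.21215073764324188), 0.03767701983451843) 0.02165246049527648
scene rail 4202 ((0.49352917075157166, 0.21610233187675476), (0.25888946652412415, 0.30842193961143494), 1.3828988075256348) 0.009595466282787131
table z -0.0005449840732053796
```

```bash
python3 -m crank '[{"dx":0.034,"dy":-0.04,"dz":0.01},{"dx":0.034,"dy":-0.04,"dz":0.01},{"dx":0.034,"dy":-0.04,"dz":0.01},{"dx":0.034,"dy":-0.04,"dz":0.01},{"dx":0.034,"dy":-0.04,"dz":0.01},{"dx":0.034,"dy":-0.04,"dz":0.01},{"dx":0.034,"dy":-0.04,"dz":0.01},{"dx":0.034,"dy":-0.04,"dz":0.01},{"dx":0.034,"dy":-0.04,"dz":0.01},{"dx":0.034,"dy":-0.04,"dz":0.01},{}]'; python3 -c "
from h import *
o=bot.observe();print(repr(o['qpos']),repr(o['eef_pos']),repr(o['tool_rot']))"
python3 -m crank '[{"dy":-0.04,"rx":0.1},{"dy":-0.04,"rx":0.1},{"dy":-0.04,"rx":0.1},{"dy":-0.04,"rx":0.1},{"dy":-0.04},{"dy":-0.04},{}]'; python3 -c "
from h import *
o=bot.observe();print(repr(o['qpos']),repr(o['eef_pos']),repr(o['tool_rot']))"
```

```text
array([ 1.20069426e+00,  3.79350539e-01,  1.73471808e+00, -1.25018619e-05,
        1.02850922e+00, -3.32914230e-02]) array([0.23120867, 0.66033663, 0.21335988]) array([ 0.69703778,  0.1181742 ,  0.69716993, -0.11885823])
array([ 1.20069426e+00,  3.79350539e-01,  1.73471808e+00, -1.25018619e-05,
        1.02850922e+00, -3.32914230e-02]) array([0.23120867, 0.66033663, 0.21335988]) array([ 0.69703778,  0.1181742 ,  0.69716993, -0.11885823])validation failed for argument at $[0]...
validation failed for argument at $[0]...
```

```bash
python3 -m crank '[{"dx":0.034,"dy":-0.04,"dz":0.01,"rx":0,"ry":0,"rz":0,"gripper":1}]'; python3 -m crank '[{"dx":0.034,"dy":-0.04,"dz":0.01,"rx":0.0,"ry":0.0,"rz":0.0,"gripper":1.0}]'
```

```text
time_s: 0.18
eef_pos: [0.2551, 0.6315, 0.2202]
tool_rot: [0.697, 0.117, 0.698, -0.118]
wrist_force: [0.0, -1.2, 0.1]
grip_width: 0.0911
time_s: 0.27
eef_pos: [0.2837, 0.5979, 0.2287]
tool_rot: [0.697, 0.117, 0.697, -0.118]
wrist_force: [0.2, 0.9, 1.0]
grip_width: 0.0909
```

```bash
python3 -m crank '[{"dx":0.034,"dy":-0.04,"dz":0.01,"rx":0,"ry":0,"rz":0,"gripper":1},{"dx":0.034,"dy":-0.04,"dz":0.01,"rx":0,"ry":0,"rz":0,"gripper":1},{"dx":0.034,"dy":-0.04,"dz":0.01,"rx":0,"ry":0,"rz":0,"gripper":1},{"dx":0.034,"dy":-0.04,"dz":0.01,"rx":0,"ry":0,"rz":0,"gripper":1},{"dx":0.034,"dy":-0.04,"dz":0.01,"rx":0,"ry":0,"rz":0,"gripper":1},{"dx":0.034,"dy":-0.04,"dz":0.01,"rx":0,"ry":0,"rz":0,"gripper":1},{"dx":0.034,"dy":-0.04,"dz":0.01,"rx":0,"ry":0,"rz":0,"gripper":1},{"dx":0.034,"dy":-0.04,"dz":0.01,"rx":0,"ry":0,"rz":0,"gripper":1},{"dx":0,"dy":0,"dz":0,"rx":0,"ry":0,"rz":0,"gripper":1}]'; python3 -c "
from h import *
o=bot.observe();print(repr(o['qpos']),repr(o['eef_pos']),repr(o['tool_rot']))"
python3 -m crank '[{"dx":0,"dy":-0.04,"dz":0,"rx":0.1,"ry":0,"rz":0,"gripper":1},{"dx":0,"dy":-0.04,"dz":0,"rx":0.1,"ry":0,"rz":0,"gripper":1},{"dx":0,"dy":-0.04,"dz":0,"rx":0.1,"ry":0,"rz":0,"gripper":1},{"dx":0,"dy":-0.04,"dz":0,"rx":0.1,"ry":0,"rz":0,"gripper":1},{"dx":0,"dy":-0.04,"dz":0,"rx":0,"ry":0,"rz":0,"gripper":1},{"dx":0,"dy":-0.04,"dz":0,"rx":0,"ry":0,"rz":0,"gripper":1},{"dx":0,"dy":0,"dz":0,"rx":0,"ry":0,"rz":0,"gripper":1}]'; python3 -c "
from h import *
o=bot.observe();print(repr(o['qpos']),repr(o['eef_pos']),repr(o['tool_rot']))"
```

```text
time_s: 1.02
eef_pos: [0.5002, 0.3448, 0.2934]
tool_rot: [0.698, 0.12, 0.696, -0.12]
wrist_force: [-0.4, 0.2, 1.2]
grip_width: 0.0913
array([ 5.65625475e-01,  1.48070918e-01,  1.87424699e+00, -1.17861111e-03,
        1.11733490e+00, -6.64223446e-01]) array([0.50020858, 0.34480048, 0.29335768]) array([ 0.69764727,  0.11996322,  0.6961275 , -0.11959774])
time_s: 1.6
eef_pos: [0.4964, 0.1113, 0.2914]
tool_rot: [0.661, 0.249, 0.707, 0.013]
wrist_force: [0.2, 1.1, -0.3]
grip_width: 0.0909
array([-0.02322498, -0.02288673,  2.09730382,  0.4248038 ,  1.11549012,
       -1.4512265 ]) array([0.49642774, 0.11128529, 0.2913959 ]) array([0.66130315, 0.24918185, 0.70739422, 0.01341528])
```

```bash
cat > kin.py <<'E'
import numpy as np
from scipy.optimize import least_squares
from scipy.spatial.transform import Rotation as R
D=[([1.20069426e+00,3.79350539e-01,1.73471808e+00,-1.25018619e-05,1.02850922e+00,-3.32914230e-02],[0.23120867,0.66033663,0.21335988],[0.69703778,0.1181742,0.69716993,-0.11885823]),
([5.65625475e-01,1.48070918e-01,1.87424699e+00,-1.17861111e-03,1.11733490e+00,-6.64223446e-01],[0.50020858,0.34480048,0.29335768],[0.69764727,0.11996322,0.6961275,-0.11959774]),
([-0.02322498,-0.02288673,2.09730382,0.4248038,1.11549012,-1.4512265],[0.49642774,0.11128529,0.2913959],[0.66130315,0.24918185,0.70739422,0.01341528])]
def fk(q,P):
    a,H,L1,L2,e,L3=P; z=lambda t:R.from_euler('z',t); y=lambda t:R.from_euler('y',t)
    r=z(q[0]);p=r.apply([a,0,H]);r=r*y(q[1]);p=p+r.apply([0,0,L1]);r=r*y(q[2]);p=p+r.apply([e,0,L2]);w=p
    r=r*z(q[3])*y(q[4]);p=p+r.apply([0,0,L3]);r=r*z(q[5])
    return p,r
P=least_squares(lambda P:np.r_[np.concatenate([(fk(q,P)[0]-x) for q,x,_ in D]),1e-4*(P-[.0,.4,.4,.4,0,.25])],[.0,.4,.4,.4,0,.25]).x
# tool frame = flange * C (constant)
q,x,t=D[0]; C=fk(q,P)[1].inv()*R.from_quat(np.r_[t[1:],t[0]])
LO=np.array([-2.77,-.74,0,-1.06,.31,-3.08]);HI=np.array([2.77,2.19,2.66,4.2,2.87,3.08])
def ik(pos,rot,q0=None):
    best=None
    seeds=[q0] if q0 is not None else []
    rng=np.random.default_rng(0); seeds+=list(rng.uniform(LO,HI,(12,6)))
    for s in seeds:
        f=lambda q:(lambda a:np.r_[a[0]-pos,.3*(a[1]*C*rot.inv()).as_rotvec()])(fk(q,P))
        r=least_squares(f,np.clip(s,LO+1e-3,HI-1e-3),bounds=(LO,HI),max_nfev=60)
        if best is None or r.cost<best.cost: best=r
        if best.cost<1e-6: break
    return best.x,np.sqrt(2*best.cost)
def tool(az,pitch,up=0):
    "tool x points at azimuth az, pitch rad below horizontal; jaws horizontal"
    x=np.array([np.cos(az)*np.cos(pitch),np.sin(az)*np.cos(pitch),-np.sin(pitch)])
    y=np.array([-np.sin(az),np.cos(az),0]); 
    if up: y=-y
    return R.from_matrix(np.c_[x,y,np.cross(x,y)])
E
python3 - <<'E'
from kin import *
print(P.round(4),C.as_matrix().round(2).tolist())
for q,x,t in D:
    p,r=fk(q,P);print((p-x).round(4),(r*C*R.from_quat(np.r_[t[1:],t[0]]).inv()).magnitude().round(4))
d=np.degrees;rad=np.radians
tin=np.array([.599,-.285,.055]);peg=np.array([.5445,.2115,.075])
for nm,g,azs in(('tin',tin,[21.5,111.5,201.5,-68.5]),('mid',np.array([.6,-.15,.04]),range(-180,180,45)),('peg',peg,range(-180,180,45))):
  for az in azs:
    for pt in(30,45,60,75):
      for up in(0,1):
        r=tool(rad(az),rad(pt),up); pos=g+r.apply([.019,0,0]); q,e=ik(pos,r)
        if e<3e-3: print(nm,az,pt,up,q.round(2),round(e,4))
E
```

```text
[-0.0058  0.3714  0.5467  0.6047  0.0289  0.3301] [[0.0, -1.0, -0.0], [0.0, 0.0, -1.0], [1.0, 0.0, 0.0]]Traceback (most recent call last):
  File "<stdin>", line 4, in <module>
AttributeError: 'float' object has no attribute 'round'
```

```bash
time python3 - <<'E'
from kin import *
for q,x,t in D:
    p,r=fk(q,P);print((p-x).round(4),(r*C*R.from_quat(np.r_[t[1:],t[0]]).inv()).magnitude())
d=np.degrees;rad=np.radians
tin=np.array([.599,-.285,.055]);peg=np.array([.5445,.2115,.075])
for nm,g,azs in(('tin',tin,[21.5,111.5,201.5,-68.5]),('mid',np.array([.6,-.15,.04]),range(-180,180,45)),('peg',peg,range(-180,180,45))):
  for az in azs:
    for pt in(30,45,60):
        o=[]
        for up in(0,1):
          r=tool(rad(az),rad(pt),up); pos=g+r.apply([.019,0,0]); q,e=ik(pos,r)
          if e<3e-3: o.append(q.round(2).tolist())
        print(nm,az,pt,o)
E
```

```text
[ 0.0216 -0.0087 -0.0016] 3.444376352465766e-16
[ 0.0124 -0.0198 -0.0012] 1.306026629445074e-08
[ 0.0004 -0.0006  0.0028] 2.124757779798108e-08
tin 21.5 30 [[-0.83, 0.7, 2.11, 1.72, 0.96, 1.96], [-0.83, 0.7, 2.11, 1.72, 0.96, -1.18]]
tin 21.5 45 [[-0.75, 0.58, 2.1, 1.51, 0.69, 2.25], [-0.75, 0.58, 2.1, 1.51, 0.69, -0.89]]
tin 21.5 60 [[-0.65, 0.51, 2.05, 1.04, 0.52, 2.79], [-0.65, 0.51, 2.05, 1.04, 0.52, -0.36]]
tin 111.5 30 [[-0.65, 1.03, 1.3, 0.47, 1.76, 1.96], [-0.65, 1.03, 1.3, 0.47, 1.76, -1.18]]
tin 111.5 45 [[-0.62, 0.89, 1.44, 0.39, 1.51, 1.97], [-0.62, 0.89, 1.44, 0.39, 1.51, -1.17]]
tin 111.5 60 [[-0.58, 0.76, 1.58, 0.31, 1.25, 2.02], [-0.58, 0.76, 1.58, 0.31, 1.25, -1.12]]
tin 201.5 30 [[-0.22, 1.02, 1.33, -0.51, 1.73, 1.16], [-0.22, 1.02, 1.33, -0.51, 1.73, -1.98]]
tin 201.5 45 [[-0.25, 0.88, 1.46, -0.43, 1.49, 1.14], [-0.25, 0.88, 1.46, -0.43, 1.49, -2.0]]
tin 201.5 60 [[-0.3, 0.75, 1.6, -0.34, 1.23, 1.08], [-0.3, 0.75, 1.6, -0.34, 1.23, -2.06]]
tin -68.5 30 []
tin -68.5 45 []
tin -68.5 60 [[-0.25, 0.5, 2.07, -1.06, 0.48, 0.31], [-0.25, 0.5, 2.07, -1.06, 0.48, -2.83]]
mi
[... 3020 characters left out ...]
7, 2.42, 2.34, 0.93, -1.44]]
peg 45 45 [[0.14, 0.41, 2.38, 2.17, 0.54, 1.98], [0.14, 0.41, 2.38, 2.17, 0.54, -1.16]]
peg 45 60 []
peg 90 30 [[-0.11, 0.68, 2.06, 1.26, 1.13, 2.02], [-0.11, 0.68, 2.06, 1.26, 1.13, -1.12]]
peg 90 45 [[-0.02, 0.55, 2.09, 1.11, 0.91, 2.23], [-0.02, 0.55, 2.09, 1.11, 0.91, -0.91]]
peg 90 60 [[0.1, 0.45, 2.1, 0.85, 0.73, 2.56], [0.1, 0.45, 2.1, 0.85, 0.73, -0.58]]
peg 135 30 [[0.03, 0.84, 1.67, 0.68, 1.52, 2.01], [0.03, 0.84, 1.67, 0.68, 1.52, -1.13]]
peg 135 45 [[0.08, 0.71, 1.76, 0.59, 1.3, 2.08], [0.08, 0.71, 1.76, 0.59, 1.3, -1.06]]
peg 135 60 [[0.15, 0.59, 1.86, 0.48, 1.08, 2.2], [0.15, 0.59, 1.86, 0.48, 1.08, -0.94]]
real	0m31.734s
user	0m31.437s
sys	0m0.230s
```

```bash
python3 - <<'E'
s=open('kin.py').read()
s=s.replace("a,H,L1,L2,e,L3=P;","a,H,L1,L2,e,L3,o=P;").replace("[a,0,H]","[a,o,H]").replace("[.0,.4,.4,.4,0,.25]","[.0,.4,.5,.55,0,.3,.02]")
s+='''
def grasp(g,azd,pd,up):
    r=tool(np.radians(azd),np.radians(pd),up); return np.asarray(g)+r.apply([.019,0,0]),r
def delta(pos,rot,o):
    t=o['tool_rot']; r0=R.from_quat(np.r_[t[1:],t[0]])
    d=pos-o['eef_pos']; w=(rot*r0.inv()).as_rotvec(); print('shift',d.round(4),'rotvec',w.round(4),'minrows',np.ceil(max(np.linalg.norm(d)/.0417,np.linalg.norm(w)/.125)))
    return r0,d,w
def path(pos,rot,o,n=6):
    r0,d,w=delta(pos,rot,o); q=o['qpos']
    for i in range(1,n+1):
        q,e=ik(o['eef_pos']+d*i/n,R.from_rotvec(w*i/n)*r0,q); print(q.round(2),round(e,4))
'''
open('kin.py','w').write(s)
E
python3 - <<'E'
from kin import *
from h import bot
print(P.round(4))
for q,x,t in D: print((fk(q,P)[0]-x).round(4))
o=bot.observe()
A=np.array([np.cos(np.radians(21.5)),np.sin(np.radians(21.5)),0])
tin=np.array([.599,-.285,0])
g=tin-.012*A+[0,0,.05]
pos,r=grasp(g,21.5,45,1); back=r.apply([1,0,0])
print('pregrasp');path(pos-.13*back,r,o)
def step(n,g,a,p,u,o):
    pos,r=grasp(g,a,p,u);print(n,pos.round(4));q=o['qpos'];path(pos,r,o)
    q=r.as_quat(); qq,e=ik(pos,r,o['qpos']); return dict(eef_pos=pos,tool_rot=np.r_[q[3],q[:3]],qpos=qq)
o=dict(eef_pos=pos,tool_rot=np.r_[r.as_quat()[3],r.as_quat()[:3]],qpos=ik(pos,r)[0]); print('grasp',o['qpos'].round(2))
o['eef_pos']=pos+[0,0,.1]
step('swing',tin+.008*A+[0,0,.12],201.5,45,0,o)
E
```

```text
[0.     0.3181 0.5508 0.6039 0.0414 0.2688 0.0233]
[-0. -0.  0.]
[ 0. -0. -0.]
[ 0.  0. -0.]
pregrasp
shift [ 0.0184 -0.4294 -0.1629] rotvec [ 0.7984  0.4303 -2.1569] minrows 19.0
[-0.23  0.01  2.15  0.58  1.09 -1.38] 0.0
[-0.42  0.06  2.19  0.72  1.06 -1.3 ] 0.0
[-0.59  0.13  2.2   0.85  1.02 -1.2 ] 0.0
[-0.73  0.21  2.2   0.98  0.97 -1.06] 0.0
[-0.83  0.29  2.19  1.11  0.9  -0.89] 0.0
[-0.9   0.36  2.16  1.22  0.8  -0.68] 0.0
grasp [-0.74  0.58  2.07  1.48  0.69 -0.84]
swing [ 0.5939 -0.287   0.1066]
shift [-0.0064 -0.0025 -0.03  ] rotvec [-0.5757  1.4615 -0.    ] minrows 13.0
[-0.65  0.36  2.02  0.81  0.63 -0.1 ] 0.0
[-0.57  0.38  1.94  0.34  0.69  0.38] 0.0
[-0.48  0.44  1.85 -0.    0.86  0.71] 0.0
[-0.41  0.52  1.75 -0.21  1.07  0.91] 0.0
[-0.35  0.63  1.65 -0.35  1.3   1.02] 0.0
[-0.3   0.74  1.55 -0.46  1.52  1.08] 0.0
```

```bash
python3 -m crank '[{"dx":0.0009,"dy":-0.0215,"dz":-0.008,"rx":0.0399,"ry":0.0215,"rz":-0.1078,"gripper":1},{"dx":0.0009,"dy":-0.0215,"dz":-0.008,"rx":0.0399,"ry":0.0215,"rz":-0.1078,"gripper":1},{"dx":0.0009,"dy":-0.0215,"dz":-0.008,"rx":0.0399,"ry":0.0215,"rz":-0.1078,"gripper":1},{"dx":0.0009,"dy":-0.0215,"dz":-0.008,"rx":0.0399,"ry":0.0215,"rz":-0.1078,"gripper":1},{"dx":0.0009,"dy":-0.0215,"dz":-0.008,"rx":0.0399,"ry":0.0215,"rz":-0.1078,"gripper":1},{"dx":0.0009,"dy":-0.0215,"dz":-0.008,"rx":0.0399,"ry":0.0215,"rz":-0.1078,"gripper":1},{"dx":0.0009,"dy":-0.0215,"dz":-0.008,"rx":0.0399,"ry":0.0215,"rz":-0.1078,"gripper":1},{"dx":0.0009,"dy":-0.0215,"dz":-0.008,"rx":0.0399,"ry":0.0215,"rz":-0.1078,"gripper":1},{"dx":0.0009,"dy":-0.0215,"dz":-0.008,"rx":0.0399,"ry":0.0215,"rz":-0.1078,"gripper":1},{"dx":0.0009,"dy":-0.0215,"dz":-0.008,"rx":0.0399,"ry":0.0215,"rz":-0.1078,"gripper":1},{"dx":0.0009,"dy":-0.0215,"dz":-0.008,"rx":0.0399,"ry":0.0215,"rz":-0.1078,"gripper":1},{"dx":0.0009,"dy":-0.0215,"dz":-0.008,"rx":0.0399,"ry":0.0215,"rz":-0.1078,"gripper":1},{"dx":0.0009,"dy":-0.0215,"dz":-0.008,"rx":0.0399,"ry":0.0215,"rz":-0.1078,"gripper":1},{"dx":0.0009,"dy":-0.0215,"dz":-0.008,"rx":0.0399,"ry":0.0215,"rz":-0.1078,"gripper":1},{"dx":0.0009,"dy":-0.0215,"dz":-0.008,"rx":0.0399,"ry":0.0215,"rz":-0.1078,"gripper":1},{"dx":0.0009,"dy":-0.0215,"dz":-0.008,"rx":0.0399,"ry":0.0215,"rz":-0.1078,"gripper":1},{"dx":0.0009,"dy":-0.0215,"dz":-0.008,"rx":0.0399,"ry":0.0215,"rz":-0.1078,"gripper":1},{"dx":0.0009,"dy":-0.0215,"dz":-0.008,"rx":0.0399,"ry":0.0215,"rz":-0.1078,"gripper":1},{"dx":0.0009,"dy":-0.0215,"dz":-0.008,"rx":0.0399,"ry":0.0215,"rz":-0.1078,"gripper":1},{"dx":0.0009,"dy":-0.0215,"dz":-0.008,"rx":0.0399,"ry":0.0215,"rz":-0.1078,"gripper":1}]'
python3 -m crank '[{"dx":0,"dy":0,"dz":0,"rx":0,"ry":0,"rz":0,"gripper":1},{"dx":0,"dy":0,"dz":0,"rx":0,"ry":0,"rz":0,"gripper":1}]'
python3 - <<'E'
from kin import *
from h import *
A=np.array([np.cos(np.radians(21.5)),np.sin(np.radians(21.5)),0])
tin=np.array([.599,-.285,0])
pos,r=grasp(tin-.012*A+[0,0,.05],21.5,45,1)
o=bot.observe();delta(pos,r,o)
snap('wrist','w1.png');s=snap('top');w=cloud(s);s2=snap('wrist');w2=cloud(s2)
for w in(w,w2):
    p=w[(np.hypot(w[...,0]-.599,w[...,1]+.285)<.06)&(w[...,2]>.076)&(w[...,2]<.092)]
    if len(p)>9: print(len(p),cv2.minAreaRect(p[:,:2].astype(np.float32)))
E
```

```text
time_s: 3.27
eef_pos: [0.5144, -0.3143, 0.1308]
tool_rot: [0.071, 0.908, 0.172, -0.375]
wrist_force: [-0.3, 0.0, -0.1]
grip_width: 0.0915
time_s: 3.43
eef_pos: [0.5143, -0.3132, 0.1312]
tool_rot: [0.074, 0.908, 0.174, -0.375]
wrist_force: [-0.1, 1.0, -0.0]
grip_width: 0.0916
shift [ 0.086   0.0287 -0.0946] rotvec [ 0.0027  0.0026 -0.0057] minrows 4.0
175 ((0.5982475876808167, -0.2851601839065552), (0.0555204339325428, 0.057153135538101196), 21.744972229003906)
2139 ((0.5994813442230225, -0.28701522946357727), (0.056026116013526917, 0.055719416588544846), 21.807037353515625)
```

View pics/w1.png

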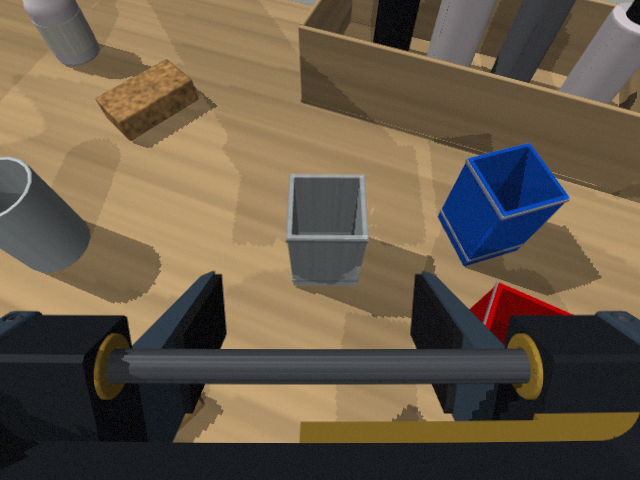

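The wrist view shows the tin centred at about (327,230), between fingers at about (222,300) and (418,300). I'll advance, close and lift.

```bash
python3 -m crank '[{"dx":0.0172,"dy":0.0056,"dz":-0.0189,"rx":0.0005,"ry":0.0005,"rz":-0.001,"gripper":1},{"dx":0.0172,"dy":0.0056,"dz":-0.0189,"rx":0.0005,"ry":0.0005,"rz":-0.001,"gripper":1},{"dx":0.0172,"dy":0.0056,"dz":-0.0189,"rx":0.0005,"ry":0.0005,"rz":-0.001,"gripper":1},{"dx":0.0172,"dy":0.0056,"dz":-0.0189,"rx":0.0005,"ry":0.0005,"rz":-0.001,"gripper":1},{"dx":0.0172,"dy":0.0056,"dz":-0.0189,"rx":0.0005,"ry":0.0005,"rz":-0.001,"gripper":1},{"dx":0,"dy":0,"dz":0,"rx":0,"ry":0,"rz":0,"gripper":1},{"dx":0,"dy":0,"dz":0,"rx":0,"ry":0,"rz":0,"gripper":1}]'
python3 -m crank '[{"dx":0,"dy":0,"dz":0,"rx":0,"ry":0,"rz":0,"gripper":-1},{"dx":0,"dy":0,"dz":0,"rx":0,"ry":0,"rz":0,"gripper":-1},{"dx":0,"dy":0,"dz":0,"rx":0,"ry":0,"rz":0,"gripper":-1},{"dx":0,"dy":0,"dz":0,"rx":0,"ry":0,"rz":0,"gripper":-1},{"dx":0,"dy":0,"dz":0,"rx":0,"ry":0,"rz":0,"gripper":-1},{"dx":0,"dy":0,"dz":0,"rx":0,"ry":0,"rz":0,"gripper":-1},{"dx":0,"dy":0,"dz":0,"rx":0,"ry":0,"rz":0,"gripper":-1},{"dx":0,"dy":0,"dz":0,"rx":0,"ry":0,"rz":0,"gripper":-1},{"dx":0,"dy":0,"dz":0,"rx":0,"ry":0,"rz":0,"gripper":-1},{"dx":0,"dy":0,"dz":0,"rx":0,"ry":0,"rz":0,"gripper":-1}]'
```

```text
time_s: 4.17
eef_pos: [0.6007, -0.2842, 0.0366]
tool_rot: [0.072, 0.907, 0.173, -0.376]
wrist_force: [0.6, -0.3, 0.8]
grip_width: 0.0913
time_s: 5.0
eef_pos: [0.6005, -0.286, 0.0375]
tool_rot: [0.071, 0.908, 0.172, -0.376]
wrist_force: [-4.8, -0.6, 7.9]
grip_width: 0.0538
```

```bash
python3 -m crank '[{"dx":0,"dy":0,"dz":0.02,"rx":0,"ry":0,"rz":0,"gripper":-1},{"dx":0,"dy":0,"dz":0.025,"rx":0,"ry":0,"rz":0,"gripper":-1},{"dx":0,"dy":0,"dz":0.025,"rx":0,"ry":0,"rz":0,"gripper":-1},{"dx":0,"dy":0,"dz":0.02,"rx":0,"ry":0,"rz":0,"gripper":-1}]'
python3 -m crank '[{"dx":0,"dy":0,"dz":0,"rx":-0.0411,"ry":0.1044,"rz":0,"gripper":-1},{"dx":0,"dy":0,"dz":0,"rx":-0.0411,"ry":0.1044,"rz":0,"gripper":-1},{"dx":0,"dy":0,"dz":0,"rx":-0.0411,"ry":0.1044,"rz":0,"gripper":-1},{"dx":0,"dy":0,"dz":0,"rx":-0.0411,"ry":0.1044,"rz":0,"gripper":-1},{"dx":0,"dy":0,"dz":0,"rx":-0.0411,"ry":0.1044,"rz":0,"gripper":-1},{"dx":0,"dy":0,"dz":0,"rx":-0.0411,"ry":0.1044,"rz":0,"gripper":-1},{"dx":0,"dy":0,"dz":0,"rx":-0.0411,"ry":0.1044,"rz":0,"gripper":-1},{"dx":0,"dy":0,"dz":0,"rx":-0.0411,"ry":0.1044,"rz":0,"gripper":-1},{"dx":0,"dy":0,"dz":0,"rx":-0.0411,"ry":0.1044,"rz":0,"gripper":-1},{"dx":0,"dy":0,"dz":0,"rx":-0.0411,"ry":0.1044,"rz":0,"gripper":-1},{"dx":0,"dy":0,"dz":0,"rx":-0.0411,"ry":0.1044,"rz":0,"gripper":-1},{"dx":0,"dy":0,"dz":0,"rx":-0.0411,"ry":0.1044,"rz":0,"gripper":-1},{"dx":0,"dy":0,"dz":0,"rx":-0.0411,"ry":0.1044,"rz":0,"gripper":-1},{"dx":0,"dy":0,"dz":0,"rx":-0.0411,"ry":0.1044,"rz":0,"gripper":-1},{"dx":0,"dy":0,"dz":0,"rx":0,"ry":0,"rz":0,"gripper":-1},{"dx":0,"dy":0,"dz":0,"rx":0,"ry":0,"rz":0,"gripper":-1}]'
python3 - <<'E'
from kin import *
from h import *
A=np.array([np.cos(np.radians(21.5)),np.sin(np.radians(21.5)),0])
o=bot.observe();pos,r=grasp([0,0,0],201.5,45,0)
delta(o['eef_pos'],r,o);print(o['qpos'].round(2),o['eef_pos'],o['wrist_force'])
s=snap('scene','s1.png');cv2.imwrite('pics/s1c.png',cv2.resize(s['pixels'][60:300,120:400],None,fx=2.5,fy=2.5))
E
```

```text
time_s: 5.33
eef_pos: [0.6003, -0.2857, 0.1284]
tool_rot: [0.071, 0.908, 0.172, -0.376]
wrist_force: [0.4, -0.3, -1.5]
grip_width: 0.0537
time_s: 6.67
eef_pos: [0.6, -0.2828, 0.1243]
tool_rot: [-0.165, -0.412, -0.081, 0.892]
wrist_force: [-0.5, 0.3, -1.6]
grip_width: 0.0538
shift [0. 0. 0.] rotvec [-0.0377  0.0729  0.0058] minrows 1.0
[-0.31  0.69  1.56 -0.42  1.48  1.05] [ 0.59999037 -0.28276958  0.12430454] [-0.4759638   0.34048478 -1.64180704]
```

View pics/s1c.png

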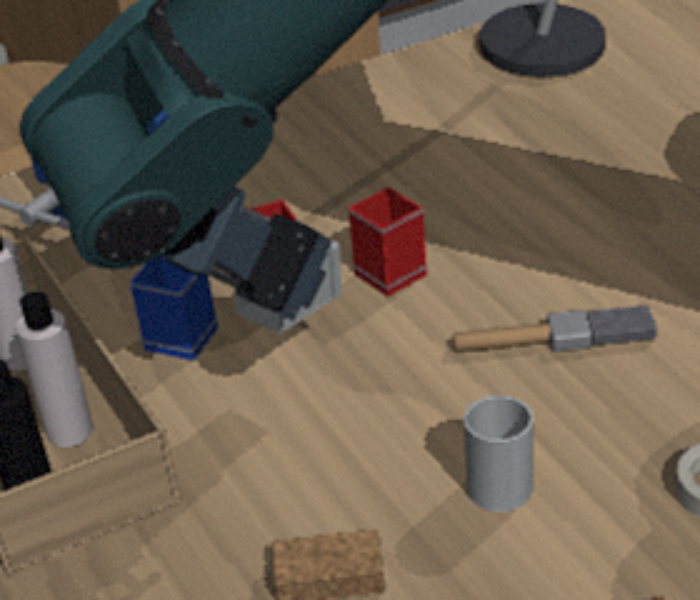

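The crop shows the tin at (290,285), held in the jaws and tipped nearly onto its side. I'll finish the turn and lower it.

```bash
python3 -m crank '[{"dx":0,"dy":0,"dz":0,"rx":-0.0377,"ry":0.0729,"rz":0.0058,"gripper":-1},{"dx":0,"dy":0,"dz":-0.015,"rx":0,"ry":0,"rz":0,"gripper":-1},{"dx":0,"dy":0,"dz":-0.015,"rx":0,"ry":0,"rz":0,"gripper":-1},{"dx":0,"dy":0,"dz":-0.015,"rx":0,"ry":0,"rz":0,"gripper":-1},{"dx":0,"dy":0,"dz":-0.015,"rx":0,"ry":0,"rz":0,"gripper":-1},{"dx":0,"dy":0,"dz":-0.015,"rx":0,"ry":0,"rz":0,"gripper":-1},{"dx":0,"dy":0,"dz":-0.01,"rx":0,"ry":0,"rz":0,"gripper":-1},{"dx":0,"dy":0,"dz":-0.005,"rx":0,"ry":0,"rz":0,"gripper":-1},{"dx":0,"dy":0,"dz":-0.003,"rx":0,"ry":0,"rz":0,"gripper":-1},{"dx":0,"dy":0,"dz":0,"rx":0,"ry":0,"rz":0,"gripper":-1},{"dx":0,"dy":0,"dz":0,"rx":0,"ry":0,"rz":0,"gripper":-1}]'
python3 - <<'E'
from kin import *
from h import *
o=bot.observe();pos,r=grasp([0,0,0],201.5,45,0)
delta(o['eef_pos'],r,o)
E
```

```text
time_s: 7.63
eef_pos: [0.6003, -0.2835, 0.0334]
tool_rot: [-0.172, -0.376, -0.07, 0.908]
wrist_force: [0.5, -0.8, -1.6]
grip_width: 0.0541
shift [0. 0. 0.] rotvec [0.0022 0.0001 0.0008] minrows 1.0
```

Orientation is exact. Next I'll go down in small steps.

```bash
python3 -m crank '[{"dx":0,"dy":0,"dz":-0.003,"rx":0,"ry":0,"rz":0,"gripper":-1},{"dx":0,"dy":0,"dz":-0.002,"rx":0,"ry":0,"rz":0,"gripper":-1},{"dx":0,"dy":0,"dz":-0.001,"rx":0,"ry":0,"rz":0,"gripper":-1},{"dx":0,"dy":0,"dz":0,"rx":0,"ry":0,"rz":0,"gripper":-1}]'
python3 -m crank '[{"dx":0,"dy":0,"dz":-0.001,"rx":0,"ry":0,"rz":0,"gripper":-1},{"dx":0,"dy":0,"dz":0,"rx":0,"ry":0,"rz":0,"gripper":-1}]'
```

```text
time_s: 7.97
eef_pos: [0.5999, -0.2834, 0.0269]
tool_rot: [-0.172, -0.376, -0.07, 0.908]
wrist_force: [-0.4, -0.5, -1.8]
grip_width: 0.0539
time_s: 8.13
eef_pos: [0.6001, -0.2835, 0.0262]
tool_rot: [-0.172, -0.376, -0.07, 0.908]
wrist_force: [-0.7, 0.1, 0.3]
grip_width: 0.054
```

```bash
python3 -m crank '[{"dx":0,"dy":0,"dz":0,"rx":0,"ry":0,"rz":0,"gripper":1},{"dx":0,"dy":0,"dz":0,"rx":0,"ry":0,"rz":0,"gripper":1},{"dx":0,"dy":0,"dz":0,"rx":0,"ry":0,"rz":0,"gripper":1},{"dx":0,"dy":0,"dz":0,"rx":0,"ry":0,"rz":0,"gripper":1},{"dx":0,"dy":0,"dz":0,"rx":0,"ry":0,"rz":0,"gripper":1},{"dx":0.018,"dy":0.007,"dz":0.0195,"rx":0,"ry":0,"rz":0,"gripper":1},{"dx":0.018,"dy":0.007,"dz":0.0195,"rx":0,"ry":0,"rz":0,"gripper":1},{"dx":0.018,"dy":0.007,"dz":0.0195,"rx":0,"ry":0,"rz":0,"gripper":1},{"dx":0.018,"dy":0.007,"dz":0.0195,"rx":0,"ry":0,"rz":0,"gripper":1},{"dx":0,"dy":0,"dz":0.03,"rx":0,"ry":0,"rz":0,"gripper":1},{"dx":0,"dy":0,"dz":0,"rx":0,"ry":0,"rz":0,"gripper":1}]'
python3 - <<'E'
from kin import *
from h import *
s=snap('wrist','w2.png');w=cloud(s)
p=w[(np.hypot(w[...,0]-.604,w[...,1]+.282)<.07)&(w[...,2]>.047)&(w[...,2]<.06)]
print(len(p),cv2.minAreaRect(p[:,:2].astype(np.float32)),p[:,2].mean())
o=bot.observe()
A=np.array([np.cos(np.radians(21.5)),np.sin(np.radians(21.5)),0])
pos,r=grasp(np.array([.6043,-.2819,.037])-.005*A,21.5,45,1)
path(pos-.12*r.apply([1,0,0]),r,o)
E
```

```text
time_s: 9.05
eef_pos: [0.675, -0.2556, 0.1394]
tool_rot: [-0.173, -0.378, -0.069, 0.907]
wrist_force: [0.8, -0.7, 1.8]
grip_width: 0.091
4358 ((0.6049059629440308, -0.2826031744480133), (0.08627307415008545, 0.05500210449099541), 21.24696922302246) 0.05321144840702373
shift [-0.1406 -0.0543 -0.0286] rotvec [ 0.5779 -1.4579  0.004 ] minrows 13.0
[-0.3   0.66  1.54 -0.33  1.38  1.03] 0.0
[-0.38  0.54  1.69 -0.2   1.11  0.93] 0.0
[-0.47  0.44  1.84 -0.    0.86  0.72] 0.0
[-0.59  0.38  1.97  0.35  0.67  0.34] 0.0
[-0.72  0.36  2.07  0.86  0.63 -0.22] 0.0
[-0.86  0.41  2.14  1.28  0.77 -0.72] 0.0
```

View pics/w2.png

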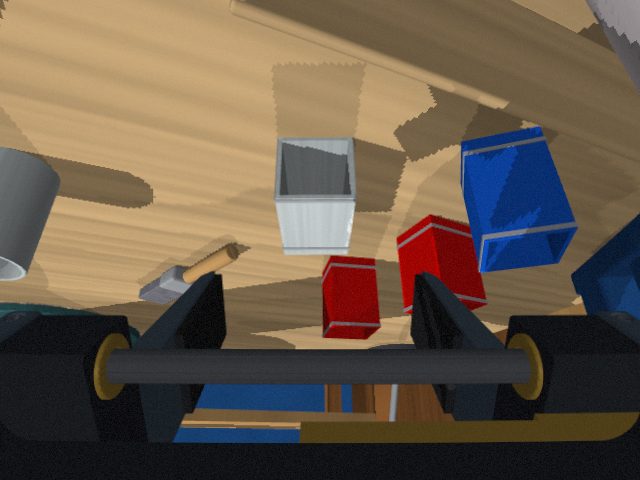

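The tin is lying flat: its top face measures 86 x 55 mm at z = 0.053, centre (0.605,-0.282). I'll swing to the bottom side.

```bash
python3 -m crank '[{"dx":-0.0078,"dy":-0.003,"dz":-0.0016,"rx":0.0321,"ry":-0.081,"rz":0.0002,"gripper":1},{"dx":-0.0078,"dy":-0.003,"dz":-0.0016,"rx":0.0321,"ry":-0.081,"rz":0.0002,"gripper":1},{"dx":-0.0078,"dy":-0.003,"dz":-0.0016,"rx":0.0321,"ry":-0.081,"rz":0.0002,"gripper":1},{"dx":-0.0078,"dy":-0.003,"dz":-0.0016,"rx":0.0321,"ry":-0.081,"rz":0.0002,"gripper":1},{"dx":-0.0078,"dy":-0.003,"dz":-0.0016,"rx":0.0321,"ry":-0.081,"rz":0.0002,"gripper":1},{"dx":-0.0078,"dy":-0.003,"dz":-0.0016,"rx":0.0321,"ry":-0.081,"rz":0.0002,"gripper":1},{"dx":-0.0078,"dy":-0.003,"dz":-0.0016,"rx":0.0321,"ry":-0.081,"rz":0.0002,"gripper":1},{"dx":-0.0078,"dy":-0.003,"dz":-0.0016,"rx":0.0321,"ry":-0.081,"rz":0.0002,"gripper":1},{"dx":-0.0078,"dy":-0.003,"dz":-0.0016,"rx":0.0321,"ry":-0.081,"rz":0.0002,"gripper":1},{"dx":-0.0078,"dy":-0.003,"dz":-0.0016,"rx":0.0321,"ry":-0.081,"rz":0.0002,"gripper":1},{"dx":-0.0078,"dy":-0.003,"dz":-0.0016,"rx":0.0321,"ry":-0.081,"rz":0.0002,"gripper":1},{"dx":-0.0078,"dy":-0.003,"dz":-0.0016,"rx":0.0321,"ry":-0.081,"rz":0.0002,"gripper":1},{"dx":-0.0078,"dy":-0.003,"dz":-0.0016,"rx":0.0321,"ry":-0.081,"rz":0.0002,"gripper":1},{"dx":-0.0078,"dy":-0.003,"dz":-0.0016,"rx":0.0321,"ry":-0.081,"rz":0.0002,"gripper":1},{"dx":-0.0078,"dy":-0.003,"dz":-0.0016,"rx":0.0321,"ry":-0.081,"rz":0.0002,"gripper":1},{"dx":-0.0078,"dy":-0.003,"dz":-0.0016,"rx":0.0321,"ry":-0.081,"rz":0.0002,"gripper":1},{"dx":-0.0078,"dy":-0.003,"dz":-0.0016,"rx":0.0321,"ry":-0.081,"rz":0.0002,"gripper":1},{"dx":-0.0078,"dy":-0.003,"dz":-0.0016,"rx":0.0321,"ry":-0.081,"rz":0.0002,"gripper":1},{"dx":0,"dy":0,"dz":0,"rx":0,"ry":0,"rz":0,"gripper":1},{"dx":0,"dy":0,"dz":0,"rx":0,"ry":0,"rz":0,"gripper":1}]'
python3 - <<'E'
from kin import *
from h import *
w=cloud(snap('wrist'))
p=w[(np.hypot(w[...,0]-.604,w[...,1]+.282)<.07)&(w[...,2]>.047)&(w[...,2]<.06)]
print(len(p),cv2.minAreaRect(p[:,:2].astype(np.float32)),p[:,2].mean())
o=bot.observe()
A=np.array([np.cos(np.radians(21.5)),np.sin(np.radians(21.5)),0])
pos,r=grasp(np.array([.6046,-.2822,.037])-.005*A,21.5,45,1)
delta(pos,r,o)
E
```

```text
time_s: 10.77
eef_pos: [0.531, -0.3088, 0.1038]
tool_rot: [0.071, 0.904, 0.173, -0.385]
wrist_force: [1.1, -0.2, 0.0]
grip_width: 0.0914
8606 ((0.6044293642044067, -0.2829381823539734), (0.0846477672457695, 0.05543363839387894), 21.40802574157715) 0.053874056133854153
shift [ 0.0804  0.0297 -0.081 ] rotvec [ 0.0035 -0.0185 -0.0024] minrows 3.0
```

```bash
python3 -m crank '[{"dx":0,"dy":0,"dz":0,"rx":0.0035,"ry":-0.0185,"rz":-0.0024,"gripper":1},{"dx":0.0161,"dy":0.0059,"dz":-0.0162,"rx":0,"ry":0,"rz":0,"gripper":1},{"dx":0.0161,"dy":0.0059,"dz":-0.0162,"rx":0,"ry":0,"rz":0,"gripper":1},{"dx":0.0161,"dy":0.0059,"dz":-0.0162,"rx":0,"ry":0,"rz":0,"gripper":1},{"dx":0.0161,"dy":0.0059,"dz":-0.0162,"rx":0,"ry":0,"rz":0,"gripper":1},{"dx":0.0161,"dy":0.0059,"dz":-0.0162,"rx":0,"ry":0,"rz":0,"gripper":1},{"dx":0,"dy":0,"dz":0,"rx":0,"ry":0,"rz":0,"gripper":1},{"dx":0,"dy":0,"dz":0,"rx":0,"ry":0,"rz":0,"gripper":1}]'
python3 -m crank '[{"dx":0,"dy":0,"dz":0,"rx":0,"ry":0,"rz":0,"gripper":-1},{"dx":0,"dy":0,"dz":0,"rx":0,"ry":0,"rz":0,"gripper":-1},{"dx":0,"dy":0,"dz":0,"rx":0,"ry":0,"rz":0,"gripper":-1},{"dx":0,"dy":0,"dz":0,"rx":0,"ry":0,"rz":0,"gripper":-1},{"dx":0,"dy":0,"dz":0,"rx":0,"ry":0,"rz":0,"gripper":-1},{"dx":0,"dy":0,"dz":0,"rx":0,"ry":0,"rz":0,"gripper":-1},{"dx":0,"dy":0,"dz":0,"rx":0,"ry":0,"rz":0,"gripper":-1},{"dx":0,"dy":0,"dz":0,"rx":0,"ry":0,"rz":0,"gripper":-1},{"dx":0,"dy":0,"dz":0,"rx":0,"ry":0,"rz":0,"gripper":-1},{"dx":0,"dy":0,"dz":0,"rx":0,"ry":0,"rz":0,"gripper":-1}]'
python3 - <<'E'
from kin import *
from h import *
o=bot.observe();pos,r=grasp([0,0,0],21.5,45,1);delta(o['eef_pos'],r,o)
o=dict(o);print(o['eef_pos']);o['eef_pos']=o['eef_pos']+[0,0,.16]
pos,r=grasp([0,0,0],201.5,45,0)
path(o['eef_pos'],r,o)
E
```

```text
time_s: 11.48
eef_pos: [0.6139, -0.278, 0.0239]
tool_rot: [0.072, 0.908, 0.174, -0.375]
wrist_force: [0.1, 0.6, -0.0]
grip_width: 0.0911
time_s: 12.32
eef_pos: [0.6131, -0.2795, 0.0246]
tool_rot: [0.072, 0.908, 0.173, -0.374]
wrist_force: [-5.0, -0.4, 6.0]
grip_width: 0.0538
shift [0. 0. 0.] rotvec [ 0.0007  0.0034 -0.0011] minrows 1.0
[ 0.61307145 -0.27945012  0.02459283]
shift [0. 0. 0.] rotvec [-0.5761  1.4644 -0.0024] minrows 13.0
[-0.63  0.29  1.99  0.73  0.69  0.03] 0.0
[-0.55  0.31  1.91  0.3   0.78  0.45] 0.0
[-0.46  0.37  1.8   0.    0.96  0.73] 0.0
[-0.39  0.46  1.7  -0.19  1.18  0.9 ] 0.0
[-0.33  0.56  1.6  -0.34  1.41  0.99] 0.0
[-0.29  0.67  1.5  -0.45  1.63  1.04] 0.0
```

```bash
python3 -m crank '[{"dx":0,"dy":0,"dz":0.02,"rx":0,"ry":0,"rz":0,"gripper":-1},{"dx":0,"dy":0,"dz":0.035,"rx":0,"ry":0,"rz":0,"gripper":-1},{"dx":0,"dy":0,"dz":0.035,"rx":0,"ry":0,"rz":0,"gripper":-1},{"dx":0,"dy":0,"dz":0.035,"rx":0,"ry":0,"rz":0,"gripper":-1},{"dx":0,"dy":0,"dz":0.035,"rx":0,"ry":0,"rz":0,"gripper":-1}]'
python3 -m crank '[{"dx":0,"dy":0,"dz":0,"rx":-0.0339,"ry":0.0861,"rz":0,"gripper":-1},{"dx":0,"dy":0,"dz":0,"rx":-0.0339,"ry":0.0861,"rz":0,"gripper":-1},{"dx":0,"dy":0,"dz":0,"rx":-0.0339,"ry":0.0861,"rz":0,"gripper":-1},{"dx":0,"dy":0,"dz":0,"rx":-0.0339,"ry":0.0861,"rz":0,"gripper":-1},{"dx":0,"dy":0,"dz":0,"rx":-0.0339,"ry":0.0861,"rz":0,"gripper":-1},{"dx":0,"dy":0,"dz":0,"rx":-0.0339,"ry":0.0861,"rz":0,"gripper":-1},{"dx":0,"dy":0,"dz":0,"rx":-0.0339,"ry":0.0861,"rz":0,"gripper":-1},{"dx":0,"dy":0,"dz":0,"rx":-0.0339,"ry":0.0861,"rz":0,"gripper":-1},{"dx":0,"dy":0,"dz":0,"rx":-0.0339,"ry":0.0861,"rz":0,"gripper":-1},{"dx":0,"dy":0,"dz":0,"rx":-0.0339,"ry":0.0861,"rz":0,"gripper":-1},{"dx":0,"dy":0,"dz":0,"rx":-0.0339,"ry":0.0861,"rz":0,"gripper":-1},{"dx":0,"dy":0,"dz":0,"rx":-0.0339,"ry":0.0861,"rz":0,"gripper":-1},{"dx":0,"dy":0,"dz":0,"rx":-0.0339,"ry":0.0861,"rz":0,"gripper":-1},{"dx":0,"dy":0,"dz":0,"rx":-0.0339,"ry":0.0861,"rz":0,"gripper":-1},{"dx":0,"dy":0,"dz":0,"rx":-0.0339,"ry":0.0861,"rz":0,"gripper":-1},{"dx":0,"dy":0,"dz":0,"rx":-0.0339,"ry":0.0861,"rz":0,"gripper":-1},{"dx":0,"dy":0,"dz":0,"rx":-0.0339,"ry":0.0861,"rz":0,"gripper":-1},{"dx":0,"dy":0,"dz":0,"rx":0,"ry":0,"rz":0,"gripper":-1},{"dx":0,"dy":0,"dz":0,"rx":0,"ry":0,"rz":0,"gripper":-1}]'
python3 - <<'E'
from kin import *
from h import *
o=bot.observe()
A=np.array([np.cos(np.radians(21.5)),np.sin(np.radians(21.5)),0])
pos,r=grasp([0,0,0],201.5,45,0)
path(np.array([.5445,.2115,.17])-.0024*A,r,o)
E
```

```text
time_s: 12.73
eef_pos: [0.6125, -0.2791, 0.1854]
tool_rot: [0.072, 0.908, 0.173, -0.375]
wrist_force: [0.2, -0.4, -3.0]
grip_width: 0.0537
time_s: 14.32
eef_pos: [0.6131, -0.2788, 0.1827]
tool_rot: [-0.173, -0.376, -0.073, 0.907]
wrist_force: [-0.7, 0.3, -1.7]
grip_width: 0.0535
shift [-0.0708  0.4894 -0.0127] rotvec [-0.0032 -0.0001 -0.0024] minrows 12.0
[-0.19  0.63  1.57 -0.39  1.63  1.12] 0.0
[-0.09  0.61  1.62 -0.32  1.64  1.2 ] 0.0
[ 0.02  0.59  1.65 -0.25  1.65  1.29] 0.0
[ 0.13  0.59  1.66 -0.18  1.66  1.37] 0.0
[ 0.23  0.6   1.64 -0.1   1.67  1.46] 0.0
[ 0.34  0.62  1.61 -0.02  1.69  1.54] 0.0
```

```bash
python3 -m crank '[{"dx":-0.0054,"dy":0.0376,"dz":-0.001,"rx":-0.0003,"ry":0,"rz":-0.0002,"gripper":-1},{"dx":-0.0054,"dy":0.0376,"dz":-0.001,"rx":-0.0003,"ry":0,"rz":-0.0002,"gripper":-1},{"dx":-0.0054,"dy":0.0376,"dz":-0.001,"rx":-0.0003,"ry":0,"rz":-0.0002,"gripper":-1},{"dx":-0.0054,"dy":0.0376,"dz":-0.001,"rx":-0.0003,"ry":0,"rz":-0.0002,"gripper":-1},{"dx":-0.0054,"dy":0.0376,"dz":-0.001,"rx":-0.0003,"ry":0,"rz":-0.0002,"gripper":-1},{"dx":-0.0054,"dy":0.0376,"dz":-0.001,"rx":-0.0003,"ry":0,"rz":-0.0002,"gripper":-1},{"dx":-0.0054,"dy":0.0376,"dz":-0.001,"rx":-0.0003,"ry":0,"rz":-0.0002,"gripper":-1},{"dx":-0.0054,"dy":0.0376,"dz":-0.001,"rx":-0.0003,"ry":0,"rz":-0.0002,"gripper":-1},{"dx":-0.0054,"dy":0.0376,"dz":-0.001,"rx":-0.0003,"ry":0,"rz":-0.0002,"gripper":-1},{"dx":-0.0054,"dy":0.0376,"dz":-0.001,"rx":-0.0003,"ry":0,"rz":-0.0002,"gripper":-1},{"dx":-0.0054,"dy":0.0376,"dz":-0.001,"rx":-0.0003,"ry":0,"rz":-0.0002,"gripper":-1},{"dx":-0.0054,"dy":0.0376,"dz":-0.001,"rx":-0.0003,"ry":0,"rz":-0.0002,"gripper":-1},{"dx":-0.0054,"dy":0.0376,"dz":-0.001,"rx":-0.0003,"ry":0,"rz":-0.0002,"gripper":-1},{"dx":0,"dy":0,"dz":0,"rx":0,"ry":0,"rz":0,"gripper":-1},{"dx":0,"dy":0,"dz":0,"rx":0,"ry":0,"rz":0,"gripper":-1}]'
python3 - <<'E'
from kin import *
from h import *
A=np.array([np.cos(np.radians(21.5)),np.sin(np.radians(21.5)),0])
o=bot.observe();print(o['eef_pos'])
pos,r=grasp([0,0,0],201.5,45,0);delta(o['eef_pos'],r,o)
s=snap('scene');cv2.imwrite('pics/s3c.png',cv2.resize(s['pixels'][210:430,290:490],None,fx=2.7,fy=2.7))
w3=cloud(s);s2=snap('wrist','w3.png');w=cloud(s2)
c=o['eef_pos']
m=(np.hypot(w[...,0]-c[0],w[...,1]-c[1])<.06)&(abs(w[...,2]-(c[2]+.051))<.02)
p=w[m];print('wrist closed-bottom pts',len(p))
if len(p)>20:
    print(cv2.minAreaRect(p[:,:2].astype(np.float32)),p.mean(0)); k=np.c_[p[:,:2],np.ones(len(p))];print('plane',np.linalg.lstsq(k,p[:,2],rcond=None)[0])
E
```

```text
time_s: 15.57
eef_pos: [0.5427, 0.2108, 0.1718]
tool_rot: [-0.173, -0.377, -0.071, 0.907]
wrist_force: [-0.2, -0.9, -2.4]
grip_width: 0.0539
[0.54273504 0.21077194 0.17183016]
shift [0. 0. 0.] rotvec [ 0.0002  0.0028 -0.0004] minrows 1.0
wrist closed-bottom pts 6825
((0.5605422854423523, 0.2158152014017105), (0.0682549700140953, 0.06171412393450737), 20.233308792114258) [0.56967665 0.2192031  0.21832658]
plane [-0.07843341 -0.02870219  0.26929987]
```

View pics/s3c.png

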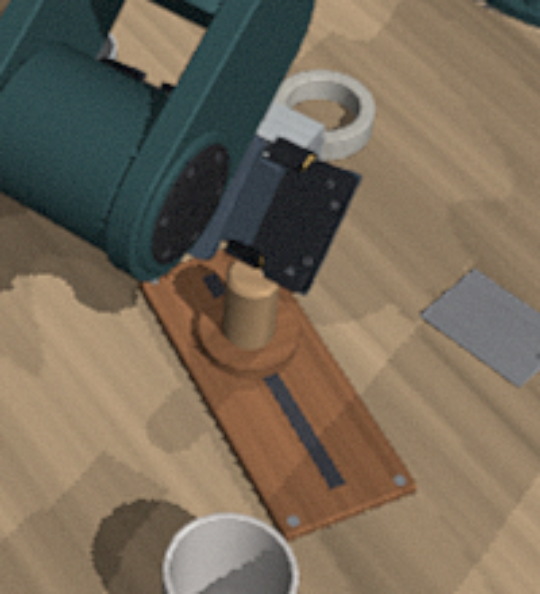

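View pics/w3.png

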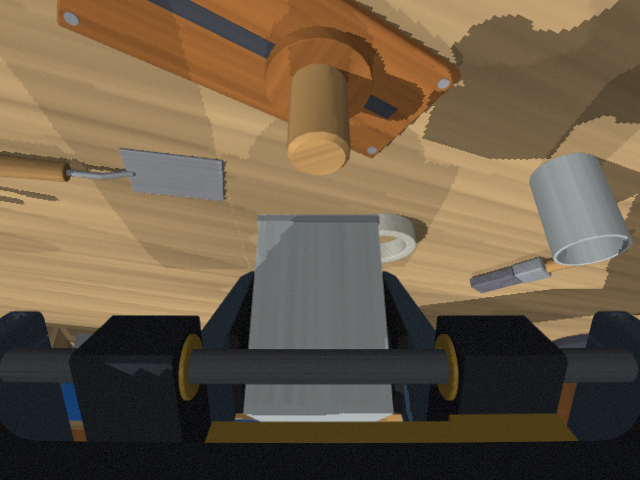

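The wrist view shows the tin's outer wall at (255–385, 217–415), with its rim edge at row 217, and the peg top at (318,155). Since both are in one camera, I'll measure the tin relative to the peg.

```bash
python3 - <<'E'
from kin import *
from h import *
A=np.array([np.cos(np.radians(21.5)),np.sin(np.radians(21.5)),0]);B=np.array([-A[1],A[0],0])
o=bot.observe();c=o['eef_pos'];s=snap('wrist');w=cloud(s)
top=w[100:200,270:370].reshape(-1,3);top=top[(abs(top[:,2]-.082)<.006)]
pc,pr=cv2.minEnclosingCircle(top[:,:2].astype(np.float32));print('pegtop',len(top),pc,pr,top.mean(0))
f=w[225:335,270:365].reshape(-1,3)-c
f=np.c_[f@A,f@B,f[:,2]]; print('wall a(B,z) coef',np.linalg.lstsq(np.c_[f[:,1:],np.ones(len(f))],f[:,0],rcond=None)[0],'z range',f[:,2].min(),f[:,2].max())
for row in(222,240,260):
    x=w[row,235:405]-c; a=x@A;b=x@B; m=(a>.015)&(a<.035)&(abs(b)<.04); print(row,'b',b[m].min(),b[m].max(),'z',x[m,2].mean(),'a',a[m].mean())
col=w[205:230,320]-c; print(np.c_[col@A,col[:,2]].round(4)[5:18].tolist())
pw=np.r_[pc,0]-c; print('peg rel TCP: a',pw@A,'b',pw@B)
E
```

```text
pegtop 2263 (0.5460544228553772, 0.20894338190555573) 0.019072607159614563 [0.54913713 0.2103888  0.08060644]
 ** On entry to DLASCL parameter number  4 had an illegal value
 ** On entry to DLASCL parameter number  4 had an illegal valueTraceback (most recent call last):
  File "<stdin>", line 8, in <module>
    x, resids, rank, s = _umath_linalg.lstsq(a, b, rcond,
                         ~~~~~~~~~~~~~~~~~~~^^^^^^^^^^^^^
                                             signature=signature)
                                             ^^^^^^^^^^^^^^^^^^^^
    raise LinAlgError("SVD did not converge in Linear Least Squares")
numpy.linalg.LinAlgError: SVD did not converge in Linear Least Squares
```

```bash
python3 - <<'E'
from kin import *
from h import *
A=np.array([np.cos(np.radians(21.5)),np.sin(np.radians(21.5)),0]);B=np.array([-A[1],A[0],0])
o=bot.observe();c=o['eef_pos'];s=snap('wrist');w=cloud(s)
f=w[225:335,270:365].reshape(-1,3)-c; f=f[~np.isnan(f[:,0])]
f=np.c_[f@A,f@B,f[:,2]]; f=f[abs(f[:,0]-.027)<.012]
print(len(f),'wall a(B,z) coef',np.linalg.lstsq(np.c_[f[:,1:],np.ones(len(f))],f[:,0],rcond=None)[0],'z range',f[:,2].min(),f[:,2].max(),'a mean',f[:,0].mean())
for row in(222,230,240):
    x=w[row,225:415]-c; a=x@A;b=x@B; m=(a>.01)&(a<.04)&(abs(b)<.045)
    if m.sum(): i=np.where(m)[0]+225; print(row,'cols',i.min(),i.max(),'b',b[m].min(),b[m].max(),'z',x[m,2].mean(),'a',a[m].mean())
col=w[205:230,320]-c; print(np.c_[col@A,col[:,2]].round(4)[5:20].tolist())
pw=np.array([.5461,.2089,0])-c; print('peg rel TCP: a',pw@A,'b',pw@B, 'top/scene peg:',[( (np.r_[p,0]-c)@A,(np.r_[p,0]-c)@B) for p in((.5433,.2107),(.5457,.2121))])
E
```

```text
10411 wall a(B,z) coef [0.00379583 0.00171439 0.0293014 ] z range -0.02848157655730052 0.02217544021237544 a mean 0.029294652687491332
222 cols 258 378 b -0.02854762659224844 0.025854832111553493 z -0.02943001242008027 a 0.029233027168435573
230 cols 259 377 b -0.027771517456325678 0.02502046357734685 z -0.025239964516726884 a 0.02926175658510084
240 cols 258 378 b -0.02783783915344023 0.02521869787506053 z -0.020113475301122227 a 0.029335934544199145
[[-0.1833, -0.1724], [-0.1862, -0.1729], [-0.1879, -0.1726], [-0.1914, -0.1735], [0.0305, -0.0329], [0.0299, -0.0327], [0.0301, -0.0321], [0.0301, -0.0315], [0.0295, -0.0314], [0.0297, -0.0307], [0.0303, -0.0298], [0.0295, -0.0298], [0.029, -0.0296], [0.0294, -0.0288], [0.0296, -0.0282]]
peg rel TCP: a 0.002895084704119375 b -0.0007963799991098845 top/scene peg: [(np.float64(0.0009496177218734169), np.float64(0.0019045750580857976)), (np.float64(0.003695721602444257), np.float64(0.0023275567091223456))]
```

The tin is upright, and within 1 mm of the peg by the same camera. I'll descend in stages, watching the force.

```bash
python3 -m crank '[{"dx":0.0001,"dy":0.0011,"dz":-0.0125,"rx":0,"ry":0,"rz":0,"gripper":-1},{"dx":0,"dy":0,"dz":-0.0125,"rx":0,"ry":0,"rz":0,"gripper":-1},{"dx":0,"dy":0,"dz":-0.0125,"rx":0,"ry":0,"rz":0,"gripper":-1},{"dx":0,"dy":0,"dz":-0.01,"rx":0,"ry":0,"rz":0,"gripper":-1},{"dx":0,"dy":0,"dz":0,"rx":0,"ry":0,"rz":0,"gripper":-1}]'
python3 -m crank '[{"dx":0,"dy":0,"dz":-0.004,"rx":0,"ry":0,"rz":0,"gripper":-1},{"dx":0,"dy":0,"dz":-0.004,"rx":0,"ry":0,"rz":0,"gripper":-1},{"dx":0,"dy":0,"dz":-0.003,"rx":0,"ry":0,"rz":0,"gripper":-1}]'
python3 -m crank '[{"dx":0,"dy":0,"dz":-0.004,"rx":0,"ry":0,"rz":0,"gripper":-1},{"dx":0,"dy":0,"dz":-0.004,"rx":0,"ry":0,"rz":0,"gripper":-1}]'
```

```text
time_s: 16.18
eef_pos: [0.5417, 0.21, 0.1208]
tool_rot: [-0.172, -0.374, -0.07, 0.909]
wrist_force: [0.7, 0.5, -3.2]
grip_width: 0.054
time_s: 16.43
eef_pos: [0.5431, 0.2107, 0.1126]
tool_rot: [-0.172, -0.376, -0.07, 0.908]
wrist_force: [0.7, -0.6, -1.8]
grip_width: 0.0538
time_s: 16.6
eef_pos: [0.5432, 0.2108, 0.1047]
tool_rot: [-0.172, -0.376, -0.07, 0.908]
wrist_force: [0.1, -0.1, -2.3]
grip_width: 0.0537
```

```bash
python3 -m crank '[{"dx":0,"dy":0.0005,"dz":-0.005,"rx":0,"ry":0,"rz":0,"gripper":-1},{"dx":0,"dy":0,"dz":-0.005,"rx":0,"ry":0,"rz":0,"gripper":-1},{"dx":0,"dy":0,"dz":-0.005,"rx":0,"ry":0,"rz":0,"gripper":-1}]'
python3 -m crank '[{"dx":0,"dy":0,"dz":-0.006,"rx":0,"ry":0,"rz":0,"gripper":-1},{"dx":0,"dy":0,"dz":-0.006,"rx":0,"ry":0,"rz":0,"gripper":-1},{"dx":0,"dy":0,"dz":-0.006,"rx":0,"ry":0,"rz":0,"gripper":-1}]'
python3 -m crank '[{"dx":0,"dy":0,"dz":-0.005,"rx":0,"ry":0,"rz":0,"gripper":-1},{"dx":0,"dy":0,"dz":-0.003,"rx":0,"ry":0,"rz":0,"gripper":-1},{"dx":0,"dy":0,"dz":0,"rx":0,"ry":0,"rz":0,"gripper":-1}]'
```

```text
time_s: 16.85
eef_pos: [0.543, 0.2112, 0.0893]
tool_rot: [-0.172, -0.376, -0.07, 0.908]
wrist_force: [-0.2, 0.6, -2.0]
grip_width: 0.0539
time_s: 17.1
eef_pos: [0.5429, 0.2111, 0.0711]
tool_rot: [-0.172, -0.376, -0.07, 0.908]
wrist_force: [-0.5, 0.2, -2.1]
grip_width: 0.0543
time_s: 17.35
eef_pos: [0.5426, 0.211, 0.063]
tool_rot: [-0.172, -0.375, -0.07, 0.908]
wrist_force: [0.9, -0.2, -2.1]
grip_width: 0.054
```

```bash
python3 -m crank '[{"dx":0,"dy":0,"dz":-0.003,"rx":0,"ry":0,"rz":0,"gripper":-1},{"dx":0,"dy":0,"dz":-0.002,"rx":0,"ry":0,"rz":0,"gripper":-1},{"dx":0,"dy":0,"dz":-0.001,"rx":0,"ry":0,"rz":0,"gripper":-1},{"dx":0,"dy":0,"dz":0,"rx":0,"ry":0,"rz":0,"gripper":-1}]'
python3 -m crank '[{"dx":0,"dy":0,"dz":-0.001,"rx":0,"ry":0,"rz":0,"gripper":-1},{"dx":0,"dy":0,"dz":0,"rx":0,"ry":0,"rz":0,"gripper":-1}]'
```

```text
time_s: 17.68
eef_pos: [0.5429, 0.2111, 0.0577]
tool_rot: [-0.172, -0.376, -0.07, 0.908]
wrist_force: [1.0, -1.2, -3.0]
grip_width: 0.0538
time_s: 17.85
eef_pos: [0.543, 0.2112, 0.0568]
tool_rot: [-0.172, -0.376, -0.07, 0.908]
wrist_force: [-0.6, -0.3, -1.9]
grip_width: 0.0539
```

```bash
python3 -m crank '[{"dx":0,"dy":0,"dz":-0.001,"rx":0,"ry":0,"rz":0,"gripper":-1},{"dx":0,"dy":0,"dz":0,"rx":0,"ry":0,"rz":0,"gripper":-1}]'
python3 -m crank '[{"dx":0,"dy":0,"dz":-0.0007,"rx":0,"ry":0,"rz":0,"gripper":-1},{"dx":0,"dy":0,"dz":0,"rx":0,"ry":0,"rz":0,"gripper":-1}]'
```

```text
time_s: 18.02
eef_pos: [0.543, 0.2112, 0.0557]
tool_rot: [-0.172, -0.376, -0.07, 0.908]
wrist_force: [-0.1, 0.1, -1.8]
grip_width: 0.0538
time_s: 18.18
eef_pos: [0.543, 0.2112, 0.0553]
tool_rot: [-0.172, -0.376, -0.07, 0.908]
wrist_force: [-0.9, 0.4, 1.2]
grip_width: 0.0539
```

Contact came at the expected level (z force went from -1.8 to +1.2 N). I'll release and back away.

```bash
python3 -m crank '[{"dx":0,"dy":0,"dz":0,"rx":0,"ry":0,"rz":0,"gripper":1},{"dx":0,"dy":0,"dz":0,"rx":0,"ry":0,"rz":0,"gripper":1},{"dx":0,"dy":0,"dz":0,"rx":0,"ry":0,"rz":0,"gripper":1},{"dx":0,"dy":0,"dz":0,"rx":0,"ry":0,"rz":0,"gripper":1},{"dx":0,"dy":0,"dz":0,"rx":0,"ry":0,"rz":0,"gripper":1},{"dx":0.018,"dy":0.007,"dz":0.0195,"rx":0,"ry":0,"rz":0,"gripper":1},{"dx":0.018,"dy":0.007,"dz":0.0195,"rx":0,"ry":0,"rz":0,"gripper":1},{"dx":0.018,"dy":0.007,"dz":0.0195,"rx":0,"ry":0,"rz":0,"gripper":1},{"dx":0.018,"dy":0.007,"dz":0.0195,"rx":0,"ry":0,"rz":0,"gripper":1},{"dx":0.018,"dy":0.007,"dz":0.0195,"rx":0,"ry":0,"rz":0,"gripper":1},{"dx":0,"dy":0,"dz":0.03,"rx":0,"ry":0,"rz":0,"gripper":1},{"dx":0,"dy":0,"dz":0.03,"rx":0,"ry":0,"rz":0,"gripper":1},{"dx":0,"dy":0,"dz":0,"rx":0,"ry":0,"rz":0,"gripper":1},{"dx":0,"dy":0,"dz":0,"rx":0,"ry":0,"rz":0,"gripper":1}]'
python3 - <<'E'
from kin import *
from h import *
s=snap('wrist','w4.png');w=cloud(s)
p=w[(np.hypot(w[...,0]-.5445,w[...,1]-.2115)<.05)&(w[...,2]>.09)&(w[...,2]<.13)]
print(len(p),cv2.minAreaRect(p[:,:2].astype(np.float32)),'z',p[:,2].mean()); print('plane',np.linalg.lstsq(np.c_[p[:,:2],np.ones(len(p))],p[:,2],rcond=None)[0])
s=snap('scene');cv2.imwrite('pics/s4c.png',cv2.resize(s['pixels'][250:420,300:480],None,fx=3.3,fy=3.3))
E
```

```text
time_s: 19.35
eef_pos: [0.6337, 0.2465, 0.2143]
tool_rot: [-0.172, -0.377, -0.07, 0.907]
wrist_force: [0.7, 0.1, -0.2]
grip_width: 0.0912
3332 ((0.5465017557144165, 0.2115825116634369), (0.0565987154841423, 0.0554145872592926), 21.398571014404297) z 0.10272801130377833
plane [-0.12954751 -0.04999863  0.18543001]
```

View pics/s4c.png

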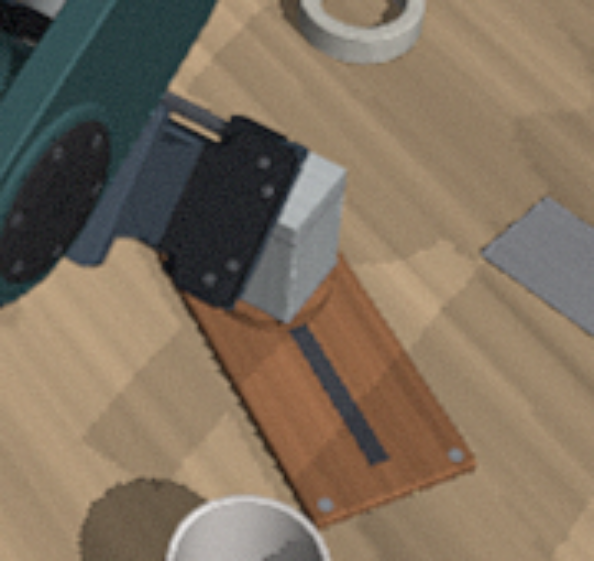

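View pics/w4.png

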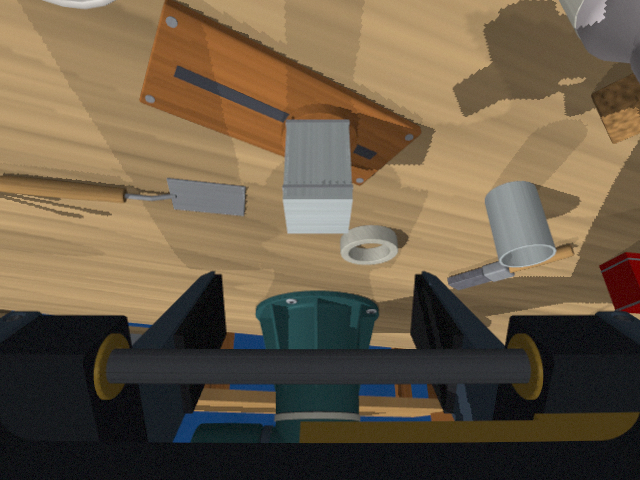

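The tin sits mouth down over the peg (wrist view: wall at (318,160), base at (318,215)). One more check of tilt and height, using only points on the base.

```bash
python3 - <<'E'
from kin import *
from h import *
A=np.array([np.cos(np.radians(21.5)),np.sin(np.radians(21.5))]);B=np.array([-A[1],A[0]])
for n in('wrist','top'):
    w=cloud(snap(n)); d=w[...,:2]-[.546,.2115]
    p=w[(abs(d@A)<.021)&(abs(d@B)<.021)&(w[...,2]>.085)&(w[...,2]<.13)]
    if len(p)>20: print(n,len(p),p[:,2].mean(),np.linalg.lstsq(np.c_[p[:,:2]-[.546,.2115],np.ones(len(p))],p[:,2],rcond=None)[0])
T=np.load('top0.npz')['w']
dz=np.abs(w[...,2]-T[...,2])>.015
for n,(u,v) in dict(can=(339,265),tape=(295,335),block=(335,197),glue=(277,177),mug=(158,195),brush=(390,360),spat=(200,325)).items(): print(n,dz[v-18:v+18,u-18:u+18].mean().round(3))
E
```

```text
wrist 1346 0.10522918693701584 [0.00206869 0.00062037 0.10522648]
top 153 0.1066849553466045 [-0.01950439 -0.02831847  0.10644119]
can 0.001
tape 0.001
block 0.0
glue 0.0
mug 0.99
brush 0.001
spat 0.991
```

```bash
python3 -c "
from bench import bot
print(bot.sign_off())"
```

```text
the job is handed in; nothing more can be done
None
```

The bare-metal tin is now upside down over the peg, released, and the job is handed in. The clock read about 19.6 s of the 72 s allowed.

**How it was done:**
- I gripped the tin at a 45° tilt and laid it on its side where it had stood.
- I took it again from its closed end and turned it mouth down.
- I centred it on the peg to within about 1 mm using the wrist camera. I then lowered it in small steps until the vertical force changed by about 3 N at the expected height.
- After letting go, I drew the gripper clear of the tin.

**Last checks:**
- **Tin height:** the base is at z = 0.105 m by the wrist camera and 0.107 m by the top camera. Fully seated, it should be at 0.106 m.
- **Tilt:** the wrist camera shows the base level, with a slope of about 0.002. The coarser top camera gave 0.02–0.03 from only 153 points, which I put down to noise.
- **Forces:** wrist readings between moves were about 3 N or less while carrying and placing, and up to about 10 N while the jaws closed on the tin.
- **Other objects:** the can, tape, block, glue and brush showed no change from the top. The top-view check flagged the mug and spatula, most likely because the arm was in front of them. Both looked undisturbed in the scene view, but I did not measure them again.

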